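# Hold a glass sample flush on the strain viewer

## Task

First flip the strain viewer's red-knobbed lamp toggle over to on (leaning away from the robot). Then pick up the violet glass sample slide by its orange grip block and hold it flush and centred on the viewer's sloped window, pressing gently until the sprung window has sunk about halfway; finish still gripping and pressing it there, with only the slide touching the window. Leave the pendant, pumice, loupe and set-square alone.

Things in the scene. Friction and masses are not known exactly. Their poses are not given: they have to be found in the camera images.
- viewer: Strain viewer, fixed: grey housing 130 x 128 mm on a 150 mm square steel foot, its top 58 mm up. Origin: centre of its underside; its level x axis points from the low to the raised edge of the sloped window on top, roughly to the robot's left. The frame under the window is clamped at a slope of 9 to 28 degrees, different each time; the window faces up and leans to the viewer's -x.
- window_face (a point): Centre of the outer face of the viewer's cream-white sprung window, a flat smooth plate 110 mm (along its x, up the slope) x 106 mm (along its y, level), 10 mm thick, roughly 100 to 125 mm above the bench. z points out of the face, square to it. The point sinks with the window. There is no ledge; a slide laid on it has to be held.
- window (a joint): How far (m) the window has been pushed straight in, along its -z: 0 untouched, 0.010 at its stop. Spring: about 3.2 N to start moving, then 0.8 N more per mm (about 7 N halfway).
- slide: Loose violet glass plate 70 (x) x 60 (y) x 8 (z) mm with an orange grip block 26 (x) x 22 (y) x 42 mm standing upright in the middle of its upper face, total height 50 mm, about 0.1 kg. Origin: centre of the plate's flat underside; z up through the block. It starts flat on the bench. Which way round it lies on the window does not matter, glass underside to the window.
- lamp_base: Lamp switch, fixed: grey block 70 (x) x 50 (y) x 25 mm. Origin: centre of its underside; the toggle swings in its x-z plane about a pivot on its y axis 22 mm above the bench. Its +x points roughly away from the robot.
- lamp_tip (a point): Centre of the toggle's red ball knob, 26 mm across, 80 mm from the pivot, on a rod 10 mm thick; about 92 mm above the bench at either stop.
- lamp (a joint): Angle (rad) of the lamp toggle: 0 off (leaning 0.5 rad to the base's -x), 1.0 on (leaning 0.5 rad to its +x). Over-centre: once past upright it falls to that stop by itself; a push of under 1 N at the knob moves it.
- pendant: Bystander: violet glass disc pendant 40 mm across, 9 mm thick, with a brass ring. Origin: centre of the disc's underside.
- pumice: Bystander: grey pumice block 90 x 55 x 35 mm. Origin: centre of its underside.
- loupe: Bystander: brass-rimmed loupe 52 mm across, 10 mm thick, with a dark wooden handle to 100 mm along its +x. Origin: centre of the lens, underside.
- set_square: Bystander: steel set-square lying flat, 12 mm thick stock 120 mm along its x, blade 4 mm thick along its y. Origin: outer end of the stock.
Things that resemble listed ones, but are neither listed nor needed, are in the scene too. Several things look just like the slide: the one meant starts farthest to the robot's right.

How it is judged:
On the way, in this order (a step that is already met when the one before it is completed fails the run):
1. the lamp toggle is flipped on (value of joint lamp above 0.9 rad), for 0.2 s.
2. the slide is lifted off the bench in the gripper (height (world z) of slide above 0.05 m and contact force between the fingers and slide above 1 N), for 0.2 s.
At the end, for the whole second after the job is handed in: Toggle on (over 0.9 rad); slide held in the fingers (over 2 N), still, its underside flush on the window within 0.04 rad (2.3 degrees) and its centre within 20 mm of the window's centre, pressing the window 2.5 to 8.5 mm in; robot not touching the viewer itself (value of joint lamp above 0.9 rad and angle between the z axis of slide and the z axis of window_face, either way round below 0.04 rad and distance between slide and window_face below 0.02 m and contact force between slide and viewer above 2 N and value of joint window between 0.0025 and 0.0085 m and contact force between the fingers and slide above 2 N and contact force between each of the arm, the fingers and viewer below 0.5 N and linear speed of slide below 0.01 m/s); the arm keeps its last pose, push and grip.
It fails at once if the slide is pressed on the viewer with more than 25 N (contact force between slide and viewer above 25 N).
It fails at once if a bystander is moved more than 20 mm (distance of any of pendant, pumice, loupe, set_square from where it was at the start of the episode above 0.02 m).
It also fails if it takes over 53 s, if anything falls off the work surface, if the arm or the gripper's body presses on something with over 40 N, if the wrist force passes 120 N, or if a joint passes its speed limit or range.

## Robot

A 6-joint arm with a two-finger parallel gripper is mounted at the origin on the work surface. World frame = base frame: x ahead of the robot, y to its left, z up, the work surface at z = 0. Lengths are in m, angles in rad, forces in N, time in s.
With the tool pointing down it reaches from about 0.375 to 0.75 m from the base axis. Payload 9 kg.
Tool frame: the origin (TCP) lies at the very end of the fingers, on their centre line; the grasp point (between the pads) lies 19 mm behind it; x points along the fingers, y is the direction in which the jaws open and shut, and the axes are right-handed (so a half turn about x gives the same grasp; the last joint's range is limited). The gripper opens to 85 mm and grips with 20 to 120 N. Pads are 22 mm wide; open, the fingers measure 114 mm over their backs; the gripper's body (76 mm by 85 mm) begins 54 mm behind the grasp point. The pads swing forward as they close: fully open they stand 13 mm farther back than shut.
Start: joints at [1.108, 0.104, 0.097, 1.564, 0, 1.353], TCP at [0.145, 0.582, 0.231] pointing down, gripper open.
Joint ranges: [-2.99, 2.99], [-0.84, 1.86], [-1.1, 1.16], [-1.84, 2.11], [-1.51, 1.56], [-3.14, 3.14]. Speed limits (rad/s): [2.22, 2.22, 2.57, 3.14, 3.14, 3.14].

## Interface

Orientations are given as [roll, pitch, yaw] about the fixed x, y, z axes, in that order (R = Rz(yaw) Ry(pitch) Rx(roll)).
In Python, from cell import * gives the robot as it stands.
- The arm moves only by the shell command python3 -m creep 'ROWS'. ROWS is JSON, a list of rows, each a list of 7 numbers: the finger opening in m, from 0 to 0.0854, then the shift along the tool's x, y, z in m, then the turn, a rotation vector about the tool's x, y, z in rad. A call has 1 to 20 rows; each row shifts and turns the commanded pose from where the row before left it, along the tool's axes as they then stand; what a row does not reach is not made up. A row lasts 1/10 s, in which the tool goes at most 50 mm and 8.59 degrees, less where a joint would pass 70% of its speed; a pose out of reach is approached as far as the arm can. A call is refused whole if a number of a shift passes 0.05 or a number of a turn 0.15, either way. A call with a gripper value outside its range is refused whole. The fingers move at their own pace and stop on an object; the grip force is fixed at half the most. Time passes only in rows, so rows that do not move let the fingers close. It gives the time, the measured TCP pose, the force and the opening at its end, in the units of the state.
- get_state(): the state, without advancing time (a new reading comes with each control period).
- camera(name): name is "side" or "top" or "wrist"; returns a dict with "frame" (420x560x3 uint8, red, green, blue), "depth" (420x560 float32, m along the optical axis (not along the pixel's ray), 0 where there is no reading), "mtx" (3x3 intrinsics, pixels), "world_to_cam" (4x4, takes a point from world to camera coordinates); the wrist camera has in their place "T_tool_cam" (4x4, takes a point from camera to tool coordinates, whose origin is the TCP and whose axes are the tool frame's). Camera axes: x right, y up, looking along -z (the intrinsics and any distortion apply to the point x, -y, -z); pixel columns grow to the right and rows downward; lengths in m; the calibration is good to about 2 mm. A picture is of the moment at which its call begins: read the wrist's pose just before it.
- sign_off(): hands the job in, once; it reports no verdict.
The state is a dict: "time": time; "q": joint angles; "joint_vel": joint speeds; "effort": joint torques, N m; "position": TCP position; "tool_rot": TCP orientation; "force": force on the tool from outside, world axes, zero at the start; "torque": the same for the moment, N m; "opening": opening from 0.0 (shut) to 1.0 (fully open).
Only numpy, scipy, OpenCV 4.12 (cv2) and the standard library are available. Lean on these libraries where they do the work, as an engineer would, in place of code of your own. Each camera call takes 0.05 s, during which the arm holds its last target. There are 200 camera calls.

## Working session

There is one attempt and no reset: what is moved stays moved. The work goes in short steps, Python scripts to look and compute and a shell command to move; the robot and the scene stay as the last step left them, time stands still between calls to the robot, and variables do not carry over. Pictures are saved under pics/ and viewed, about 8 in all and at most 12, crops included, and the job is handed in when it is done.

```bash
mkdir -p pics; ls; python3 - <<'E'
from cell import *
import cv2,numpy as np
s=get_state();print({k:np.round(v,3).tolist() for k,v in s.items()})
for n in ("top","side"):
    c=camera(n);np.savez(n+"0.npz",**{k:v for k,v in c.items() if not isinstance(v,str)})
    cv2.imwrite(f"pics/{n}0.png",c["frame"][:,:,::-1]);print(n,list(c),c["mtx"].tolist(),np.round(c["world_to_cam"],3).tolist())
E
```

```text
pics
{'time': 0.0, 'q': [1.108, 0.105, 0.096, 1.564, 0.0, 1.353], 'joint_vel': [0.0, 0.001, 0.001, -0.001, -0.0, 0.002], 'effort': [-0.002, -55.693, 50.365, 0.017, -0.0, 0.0], 'position': [0.145, 0.582, 0.231], 'tool_rot': [-1.791, 1.569, -2.036], 'force': [-0.574, 0.116, -0.494], 'torque': [-0.003, 0.071, 0.035], 'opening': 1.001}
top ['frame', 'depth', 'mtx', 'world_to_cam'] [[394.05421226265247, 0.0, 283.0129619384625], [0.0, 394.05421226265247, 210.7323026869811], [0.0, 0.0, 1.0]] [[-0.035, -0.999, -0.004, 0.117], [0.979, -0.035, 0.199, -0.533], [-0.199, 0.003, 0.98, -0.9], [0.0, 0.0, 0.0, 1.0]]
side ['frame', 'depth', 'mtx', 'world_to_cam'] [[459.4072577126928, 0.0, 279.47394848491695], [0.0, 459.4072577126928, 203.04630404929165], [0.0, 0.0, 1.0]] [[0.993, -0.116, 0.019, -0.496], [0.044, 0.514, 0.857, -0.158], [-0.109, -0.85, 0.515, -1.149], [0.0, 0.0, 0.0, 1.0]]
```

View pics/top0.png

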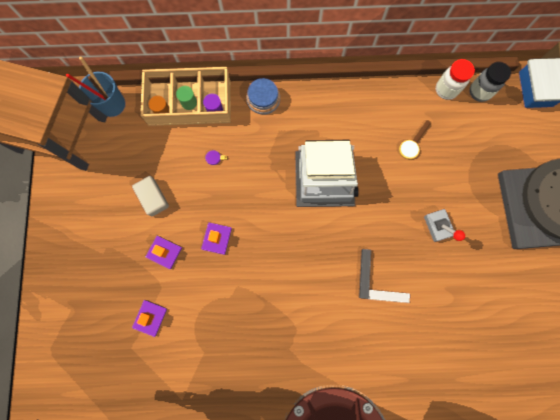

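View pics/side0.png

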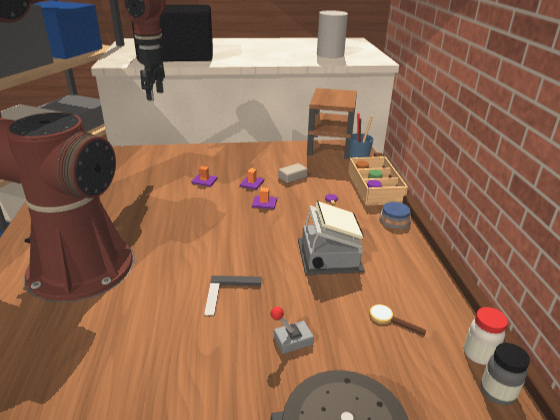

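Top view: robot base at the bottom (335,400), viewer (327,172), lamp base (440,226) with its red knob at (459,236), three slides at (150,318), (164,252) and (217,238). The last is farthest right, so it is the target. The side view agrees: target (265,200), knob (277,313), window (338,220).

```bash
cat > h.py <<'E'
import numpy as np,cv2
from scipy.spatial.transform import Rotation as Rn
def pts(c,T=None):
    "world points per pixel from depth"
    d=c["depth"];K=c["mtx"];v,u=np.indices(d.shape)
    P=np.stack([(u-K[0,2])/K[0,0]*d,-(v-K[1,2])/K[1,1]*d,-d,np.ones_like(d)],-1)
    M=np.linalg.inv(c["world_to_cam"]) if T is None else T
    return (P@M.T)[...,:3]
def blobs(m,n=30):
    k,l,st,ce=cv2.connectedComponentsWithStats(m.astype(np.uint8))
    return [l==i for i in range(1,k) if st[i,4]>=n]
def hsv(c): return cv2.cvtColor(c["frame"],cv2.COLOR_RGB2HSV).astype(int)
def masks(c):
    H=hsv(c);h,s,v=H[...,0],H[...,1],H[...,2]
    return dict(violet=(h>128)&(h<150)&(s>120),orange=(h>7)&(h<14)&(s>235)&(v>180),red=((h<4)|(h>176))&(s>200)&(v>120),
      cream=(h>20)&(h<34)&(s>15)&(s<80)&(v>200))
def plane(p):
    c=np.median(p,0)
    for _ in range(3):
        n=np.linalg.svd(p-p.mean(0),full_matrices=False)[2][2];r=(p-p.mean(0))@n
        p=p[abs(r)<max(2*np.std(r),.0015)]
    return p.mean(0),n*np.sign(n[2]),np.std((p-p.mean(0))@n)
E
python3 - <<'E'
from h import *
for n in("top","side"):
    c=dict(np.load(n+"0.npz"));P=pts(c)
    for k,m in masks(c).items():
        for b in blobs(m,25):
            q=P[b&(c["depth"]>0)]
            if len(q)<10 or not -.6<np.median(q[:,1])<.6 or not .2<np.median(q[:,0])<.8: continue
            v,u=np.nonzero(b);print(n,k,b.sum(),"px",int(u.mean()),int(v.mean()),"med",np.round(np.median(q,0),3),"max",np.round(np.percentile(q[:,2],95),3))
            if k=="cream" and b.sum()>300:
                ce,nn,r=plane(q);print("  plane",ce.round(4),nn.round(4),r.round(5),"tilt",np.degrees(np.arccos(nn[2])),"downhill az",np.degrees(np.arctan2(nn[1],nn[0])))
                box=cv2.minAreaRect(q[:,:2].astype(np.float32));print("  box",box)
            if k=="violet": print("  box",cv2.minAreaRect(q[:,:2].astype(np.float32)))
    # lamp base: grey points near
    H=hsv(c);g=(H[...,1]<70)&(abs(P[...,2]-.025)<.005)&(abs(P[...,0]-.5)<.15)&(P[...,1]<-.2)&(P[...,1]>-.36)
    for b in blobs(g,60): print(n,"grey",b.sum(),cv2.minAreaRect(P[b][:,:2].astype(np.float32)))
E
```

```text
top violet 152 px 212 157 med [0.694 0.276 0.01 ] max 0.013
  box ((0.6943114399909973, 0.276030033826828), (0.03448919951915741, 0.035342663526535034), 39.97027587890625)
top violet 483 px 216 238 med [0.477 0.263 0.009] max 0.011
  box ((0.4823330044746399, 0.26765820384025574), (0.059855759143829346, 0.06837868690490723), 75.2676773071289)
top violet 478 px 164 252 med [0.448 0.392 0.008] max 0.012
  box ((0.4524364769458771, 0.39889878034591675), (0.07024750113487244, 0.05847097188234329), 62.46535110473633)
top violet 514 px 150 317 med [0.297 0.422 0.009] max 0.011
  box ((0.29415592551231384, 0.42859992384910583), (0.059755679219961166, 0.06933505833148956), 67.25452423095703)
top red 84 px 458 235 med [ 0.456 -0.298  0.102] max 0.107
top cream 1882 px 326 160 med [ 0.64  -0.008  0.118] max 0.136
  plane [ 0.6437 -0.0126  0.119 ] [0.3658 0.0035 0.9307] 0.00141 tilt 21.457047329139918 downhill az 0.5497201100619353
  box ((0.6542037129402161, -0.011605557054281235), (0.12105459719896317, 0.15019476413726807), 89.13804626464844)
top cream 528 px 147 194 med [0.593 0.434 0.036] m
[... 838 characters left out ...]
, 0.03279415890574455), 87.0701675415039)
side violet 178 px 264 202 med [0.481 0.256 0.006] max 0.008
  box ((0.48192599415779114, 0.2627454996109009), (0.06724130362272263, 0.06921395659446716), 76.30940246582031)
side cream 736 px 339 218 med [ 0.647 -0.018  0.114] max 0.132
  plane [ 0.6468 -0.0166  0.1147] [ 0.3822 -0.0075  0.924 ] 0.00075 tilt 22.475730022765603 downhill az -1.1282593169967183
  box ((0.6663427352905273, 0.09051412343978882), (0.33387666940689087, 0.10410819947719574), 79.58558654785156)
side cream 103 px 315 218 med [ 0.586 -0.012  0.116] max 0.119
side grey 523 ((0.4933881461620331, -0.2931564450263977), (0.06953923404216766, 0.05147196725010872), 15.582367897033691)
```

```bash
python3 - <<'E'
from h import *
a=cv2.imread("pics/top0.png")[130:220,285:375];b=cv2.imread("pics/side0.png")[190:280,285:375]
cv2.imwrite("pics/crop.png",cv2.resize(np.hstack([a,b]),None,fx=4.4,fy=4.4,interpolation=cv2.INTER_CUBIC))
for n,(u0,u1,v0,v1) in dict(top=(300,362,138,200),side=(305,366,200,245)).items():
    c=dict(np.load(n+"0.npz"));P=pts(c)
    for v in range(v0,v1,5): print(n,v,[tuple(np.round(P[v,u]*1000).astype(int).tolist()) for u in range(u0,u1,12)])
E
```

```text
top 138 [(743, 46, -1), (741, 14, 2), (741, -18, -1), (739, -49, 2), (738, -81, 1), (736, -113, 3)]
top 143 [(729, 46, 0), (688, 24, 102), (687, -5, 102), (687, -34, 101), (685, -62, 102), (723, -112, 0)]
top 148 [(689, 51, 69), (674, 25, 106), (673, -4, 108), (672, -32, 106), (671, -60, 106), (710, -112, -1)]
top 153 [(687, 50, 38), (660, 26, 113), (657, -2, 116), (658, -30, 113), (656, -58, 115), (695, -110, 2)]
top 158 [(671, 51, 46), (646, 27, 118), (644, -1, 121), (643, -29, 120), (643, -57, 117), (682, -110, -2)]
top 163 [(658, 51, 46), (631, 28, 124), (630, 0, 125), (630, -27, 123), (629, -55, 124), (668, -109, -1)]
top 168 [(645, 52, 48), (617, 29, 132), (617, 2, 129), (615, -25, 131), (614, -52, 132), (655, -108, -1)]
top 173 [(632, 52, 46), (604, 30, 137), (603, 3, 136), (602, -24, 135), (601, -51, 135), (640, -106, 3)]
top 178 [(622, 53, 38), (594, 30, 130), (593, 3, 130), (596, -26, 115), (595, -54, 116), (627, -105, 1)]
top 183 [(618, 51, 6), (584, 30, 123), (584, 2, 119), (583, -25, 121), (583, -52, 118), (613, -104, 1)]
top 188 [(605, 52, 4), (589, 26, 60), (589, -4, 5
[... 511 characters left out ...]
6, 13, 123), (663, 36, 107), (751, 206, -3), (788, 203, -3)]
side 215 [(600, 192, -4), (595, 11, 111), (619, -15, 126), (656, 4, 112), (694, 27, 95), (781, 177, -5)]
side 220 [(594, 161, -1), (589, -17, 115), (614, -38, 127), (649, -21, 114), (687, 1, 97), (773, 151, -5)]
side 225 [(591, 138, -3), (585, -40, 116), (609, -63, 129), (643, -46, 116), (680, -26, 100), (765, 122, -3)]
side 230 [(570, 29, 55), (581, -63, 117), (614, -47, 104), (639, -65, 114), (674, -50, 102), (758, 98, -4)]
side 235 [(566, 7, 54), (579, -72, 109), (608, -73, 107), (644, -54, 92), (669, -69, 100), (752, 74, -4)]
side 240 [(565, -1, 44), (592, -20, 56), (623, -24, 57), (639, -74, 91), (673, -62, 81), (745, 50, -4)]
```

View pics/crop.png

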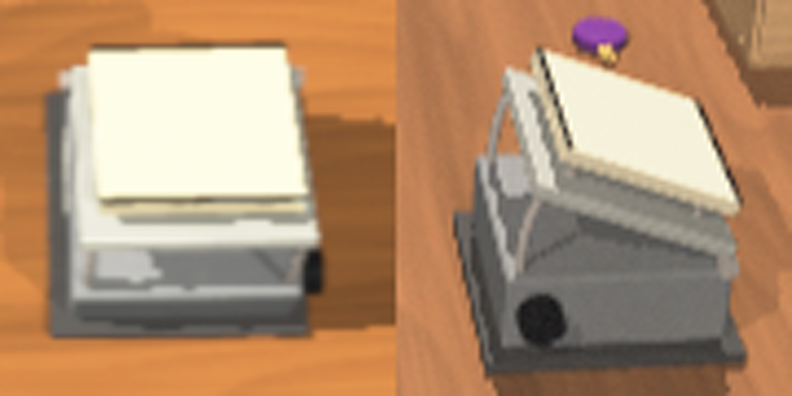

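The crop shows the window's raised edge toward the robot and its low edge away, a slope of about 22°. The black knob on the viewer's side is not relevant here. Next is the lamp approach.

```bash
cat >> h.py <<'E'
def pose():
    from cell import get_state
    s=get_state();return s,np.array(s["position"]),Rn.from_euler("xyz",s["tool_rot"]).as_matrix()
def go(tgt=None,x=None,y=None):
    "shift in present tool axes, and turn to bring tool x to x and tool y near y"
    s,p,R=pose()
    if tgt is not None: print("shift tool",(R.T@(np.array(tgt)-p)).round(4),"world",(np.array(tgt)-p).round(4))
    if x is not None:
        x=np.array(x,float)/np.linalg.norm(x);y=np.array(y,float);y-=x*(x@y);y/=np.linalg.norm(y)
        for sg in(1,-1):
            Q=np.stack([x,sg*y,np.cross(x,sg*y)],1);print("turn",Rn.from_matrix(R.T@Q).as_rotvec().round(4))
    print("p",p.round(4),"q",np.round(s["q"],3),"t",s["time"],"F",np.round(s["force"],1),"open",s["opening"]);print(R.round(3))
E
python3 -c "
from h import *
go([.45,.30,.23]);go([.389,-.320,.2])"
```

```text
shift tool [ 0.0008 -0.1996  0.364 ] world [ 0.3047 -0.2818 -0.0006]
p [0.1453 0.5818 0.2306] q [1.108 0.105 0.097 1.564 0.    1.353] t 0.1 F [ 0.4 -0.2  0.1] open 0.9976370343200183
[[-0.001  0.242  0.97 ]
 [-0.001  0.97  -0.242]
 [-1.    -0.001 -0.   ]]
shift tool [ 0.0314 -0.8159  0.455 ] world [ 0.2437 -0.9018 -0.0306]
p [0.1453 0.5818 0.2306] q [1.108 0.105 0.097 1.564 0.    1.353] t 0.1 F [ 0.4 -0.2  0.1] open 0.9976370343200183
[[-0.001  0.242  0.97 ]
 [-0.001  0.97  -0.242]
 [-1.    -0.001 -0.   ]]
```

```bash
python3 -m creep '[[0,0,-0.025,0.0455,0,0,0],[0,0,-0.025,0.0455,0,0,0],[0,0,-0.025,0.0455,0,0,0],[0,0,-0.025,0.0455,0,0,0],[0,0,-0.025,0.0455,0,0,0],[0,0,-0.025,0.0455,0,0,0],[0,0,-0.025,0.0455,0,0,0],[0,0,-0.025,0.0455,0,0,0],[0,0,-0.046,0.02,0,0,0],[0,0,-0.046,0.02,0,0,0],[0,0,-0.046,0.02,0,0,0],[0,0,-0.046,0.02,0,0,0],[0,0,-0.046,0.02,0,0,0],[0,0,-0.046,0.02,0,0,0]]'; python3 -c "
from h import *
go([.389,-.320,.2])"
```

```text
time: 1.5
position: [0.488, 0.0124, 0.2311]
tool_rot: [1.269, 1.571, 1.025]
force: [1.5, 0.3, -0.7]
opening: 0.001
shift tool [ 0.0311 -0.3465 -0.0155] world [-0.099  -0.3324 -0.0311]
p [0.488  0.0124 0.2311] q [-2.430e-01 -2.380e-01 -2.310e-01  1.578e+00  0.000e+00  1.000e-03] t 1.5 F [ 1.5  0.3 -0.7] open 0.0005814979994194505
[[ 0.     0.242  0.97 ]
 [ 0.     0.97  -0.242]
 [-1.     0.     0.   ]]
```

```bash
python3 -m creep '[[0,0.004,-0.043,-0.002,0,0,0],[0,0.004,-0.043,-0.002,0,0,0],[0,0.004,-0.043,-0.002,0,0,0],[0,0.004,-0.043,-0.002,0,0,0],[0,0.004,-0.043,-0.002,0,0,0],[0,0.004,-0.043,-0.002,0,0,0],[0,0.004,-0.043,-0.002,0,0,0],[0,0.004,-0.043,-0.002,0,0,0],[0,0.03,0,0,0,0,0],[0,0.03,0,0,0,0,0],[0,0.03,0,0,0,0,0],[0,0.03,0,0,0,0,0],[0,0,0,0,0,0,0]]'; python3 - <<'E'
from h import *
go([.496,-.292,.078])
from cell import *
c=camera("top");cv2.imwrite("pics/top1.png",cv2.resize(c["frame"][170:320,340:540,::-1],None,fx=3,fy=3))
E
```

```text
time: 2.8
position: [0.3874, -0.3129, 0.075]
tool_rot: [2.431, 1.564, 2.186]
force: [-0.2, 0.9, 0.3]
opening: 0.001
shift tool [-0.0034  0.0466  0.1003] world [0.1086 0.0209 0.003 ]
p [ 0.3874 -0.3129  0.075 ] q [-0.943 -0.17  -0.456  1.292  0.    -0.698] t 2.8 F [-0.2  0.9  0.3] open 0.0006897830854468809
[[-0.004  0.243  0.97 ]
 [ 0.006  0.97  -0.242]
 [-1.     0.005 -0.006]]
```

View pics/top1.png

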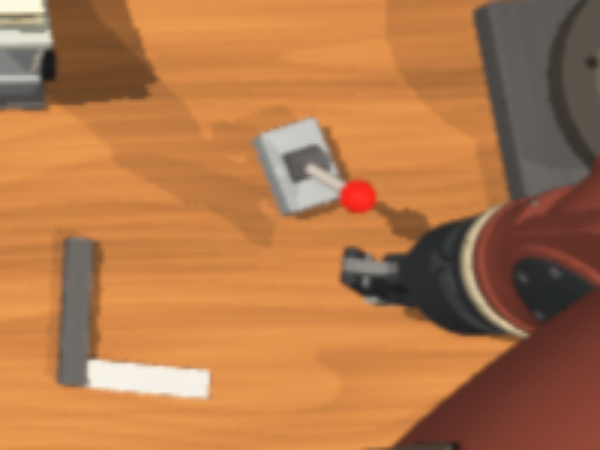

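```bash
python3 -m creep '[[0,0,0.008,0.0165,0,0,0],[0,0,0.008,0.0165,0,0,0],[0,0,0.008,0.0165,0,0,0],[0,0,0.008,0.0165,0,0,0],[0,0,0.008,0.0165,0,0,0],[0,0,0.008,0.0165,0,0,0],[0,0,0,0,0,0,0],[0,0,-0.012,-0.025,0,0,0],[0,-0.02,-0.012,-0.025,0,0,0],[0,-0.04,0,0,0,0,0],[0,-0.04,0,0,0,0,0],[0,-0.04,0,0,0,0,0],[0,0,0,0,0,0,0]]'; python3 - <<'E'
from h import *
from cell import *
go([.482,.268,.20])
for n in("top","side"):
    c=camera(n);P=pts(c)
    for b in blobs(masks(c)["red"],20):
        q=np.median(P[b&(c["depth"]>0)],0)
        if q[0]<.75 and abs(q[1]+.29)<.1: print(n,"knob",q.round(3))
E
```

```text
time: 4.15
position: [0.444, -0.3062, 0.2271]
tool_rot: [-0.611, 1.56, -0.856]
force: [0.5, -1.2, 0.8]
opening: -0.002
shift tool [ 0.0229  0.5665 -0.1026] world [ 0.038   0.5742 -0.0271]
p [ 0.444  -0.3062  0.2271] q [-0.846 -0.095 -0.11   1.545 -0.    -0.601] t 4.15 F [ 0.5 -1.2  0.8] open -0.0017326498558116615
[[ 0.007  0.243  0.97 ]
 [-0.008  0.97  -0.243]
 [-1.    -0.006  0.008]]
top knob [ 0.53  -0.277  0.103]
```

```bash
python3 -m creep '[[0.0854,0,0.047,-0.0085,0,0,0],[0.0854,0,0.047,-0.0085,0,0,0],[0.0854,0,0.047,-0.0085,0,0,0],[0.0854,0,0.047,-0.0085,0,0,0],[0.0854,0,0.047,-0.0085,0,0,0],[0.0854,0,0.047,-0.0085,0,0,0],[0.0854,0,0.047,-0.0085,0,0,0],[0.0854,0,0.047,-0.0085,0,0,0],[0.0854,0,0.047,-0.0085,0,0,0],[0.0854,0,0.047,-0.0085,0,0,0],[0.0854,0,0.047,-0.0085,0,0,0],[0.0854,0,0.047,-0.0085,0,0,0],[0.0854,0,0,0,0,0,0],[0.0854,0,0,0,0,0,0]]'; python3 - <<'E'
from h import *
from cell import *
s,p,R=pose();c=camera("wrist");T=np.eye(4);T[:3,:3]=R;T[:3,3]=p;P=pts(c,T@c["T_tool_cam"])
cv2.imwrite("pics/w1.png",c["frame"][:,:,::-1])
for k in("violet","orange"):
    for b in blobs(masks(c)[k],150):
        q=P[b&(c["depth"]>0)]
        print(k,b.sum(),np.median(q,0).round(4),"z95",np.percentile(q[:,2],95).round(4),cv2.minAreaRect(q[:,:2].astype(np.float32)))
        if k=="orange":
            t=q[q[:,2]>.045];print("  top",len(t),t.mean(0).round(4) if len(t) else 0,cv2.minAreaRect(t[:,:2].astype(np.float32)) if len(t)>5 else 0)
go([.482,.266,.018],[0,0,-1],[np.cos(np.radians(75.5)),np.sin(np.radians(75.5)),0])
E
```

```text
time: 5.65
position: [0.4794, 0.2683, 0.218]
tool_rot: [-2.507, 1.568, -2.749]
force: [-0.5, -0.3, -0.1]
opening: 0.999
violet 371 [0.3296 0.4264 0.0089] z95 0.0104 ((0.32627245783805847, 0.4166065752506256), (0.058182429522275925, 0.008360653184354305), 71.8351821899414)
violet 2537 [0.4472 0.3909 0.0091] z95 0.0103 ((0.45370790362358093, 0.3988547623157501), (0.06964309513568878, 0.05898542329668999), 62.5789794921875)
violet 2241 [0.4748 0.2697 0.009 ] z95 0.0101 ((0.48350074887275696, 0.26747390627861023), (0.05851474776864052, 0.06894415616989136), 74.753173828125)
violet 545 [0.6936 0.2756 0.0097] z95 0.0108 ((0.6955978274345398, 0.27594155073165894), (0.03625163808465004, 0.037027761340141296), 88.20450592041016)
shift tool [ 0.2004 -0.0005  0.0027] world [ 0.0022 -0.0014 -0.2004]
turn [ 0.0089 -0.0014  0.0012]
turn [-3.1327e+00 -1.9000e-03 -2.3000e-03]
p [0.4798 0.2674 0.2184] q [ 0.27  -0.051 -0.084  1.54  -0.     0.515] t 5.7 F [-0.1  0.4  0.2] open 1.0011172685638867
[[-0.002  0.242  0.97 ]
 [-0.001  0.97  -0.242]
 [-1.    -0.001 -0.001]]
```

View pics/w1.png

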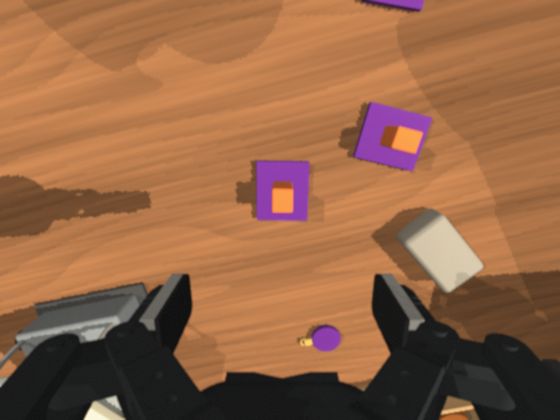

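Wrist view: target slide at (283,190) with its orange block squarely between the fingers; the neighbour slide (393,137) and the pumice (440,250) are clear of them.

```bash
python3 -m creep '[[0.0854,0.04,0.001,0.0036,0,0,0],[0.0854,0.04,0,0,0,0,0],[0.0854,0.04,0,0,0,0,0],[0.0854,0.03,0,0,0,0,0],[0.0854,0.03,0,0,0,0,0],[0.0854,0.021,0,0,0,0,0],[0.0854,0,0,0,0,0,0],[0,0,0,0,0,0,0],[0,0,0,0,0,0,0],[0,0,0,0,0,0,0],[0,0,0,0,0,0,0],[0,0,0,0,0,0,0],[0,0,0,0,0,0,0]]'; python3 -c "
from h import *
go([.4835,.2675,.017])"
```

```text
time: 7.0
position: [0.4849, 0.2683, 0.0194]
tool_rot: [0.519, 1.569, 0.274]
force: [-0.3, 0.0, 5.7]
opening: 0.249
shift tool [ 0.0024 -0.0011 -0.0012] world [-0.0014 -0.0008 -0.0024]
p [0.4849 0.2683 0.0194] q [ 0.269  0.039 -0.36   1.17   0.     0.514] t 7.0 F [-0.3  0.   5.7] open 0.24924924247198993
[[ 0.002  0.242  0.97 ]
 [ 0.     0.97  -0.242]
 [-1.     0.001  0.002]]
```

```bash
python3 -m creep '[[0,-0.01,0,0,0,0,0],[0,-0.02,0,0,0,0,0],[0,-0.03,0,0,0,0,0],[0,-0.04,0,0,0,0,0],[0,-0.04,0,0,0,0,0],[0,-0.04,0,0,0,0,0],[0,-0.04,0,0,0,0,0],[0,-0.02,0,0,0,0,0],[0,0,0,0,0,0,0]]'; python3 - <<'E'
from h import *
from cell import *
for n in("top","side"):
    c=dict(np.load(n+"0.npz"));P=pts(c)
    b=max(blobs(masks(c)["cream"]&(P[...,2]>.085)&(abs(P[...,1])<.12)),key=np.sum);q=P[b]
    ce,nn,r=plane(q)
    for _ in range(3):
        q2=q[abs((q-ce)@nn)<.003];ce,nn,r=plane(q2)
    ex=np.array([-1,0,0])-nn*-nn[0];ex/=np.linalg.norm(ex);ey=np.cross(nn,ex)
    uv=np.stack([(q2-ce)@ex,(q2-ce)@ey],1);(cu,cv),wh,a=cv2.minAreaRect(uv.astype(np.float32))
    lo,hi=np.percentile(uv,1,axis=0),np.percentile(uv,99,axis=0)
    print(n,len(q2),"centre",(ce+cu*ex+cv*ey).round(4),"pct",(ce+(lo+hi)[0]/2*ex+(lo+hi)[1]/2*ey).round(4),"n",nn.round(4),"rms",r.round(4),"size",np.round(wh,4),a)
s,p,R=pose();c=camera("wrist");cv2.imwrite("pics/w2.png",c["frame"][:,:,::-1]);go()
E
```

```text
time: 7.9
position: [0.4853, 0.2683, 0.2623]
tool_rot: [0.526, 1.565, 0.281]
force: [-0.6, 0.1, -1.4]
opening: 0.25
top 1513 centre [ 0.6451 -0.013   0.1186] pct [ 0.6457 -0.0129  0.1183] n [ 0.3791 -0.0086  0.9253] rms 0.0009 size [0.1053 0.1089] 88.72718048095703
side 717 centre [ 0.6475 -0.015   0.1144] pct [ 0.6471 -0.0147  0.1145] n [ 0.3818 -0.007   0.9242] rms 0.0007 size [0.1095 0.1024] 87.15094757080078
p [0.4847 0.2682 0.2598] q [ 0.269 -0.032  0.01   1.61   0.     0.514] t 7.95 F [ 0.8  0.1 -1.1] open 0.24739517428927954
[[ 0.002  0.242  0.97 ]
 [ 0.001  0.97  -0.242]
 [-1.     0.001  0.002]]
```

View pics/w2.png

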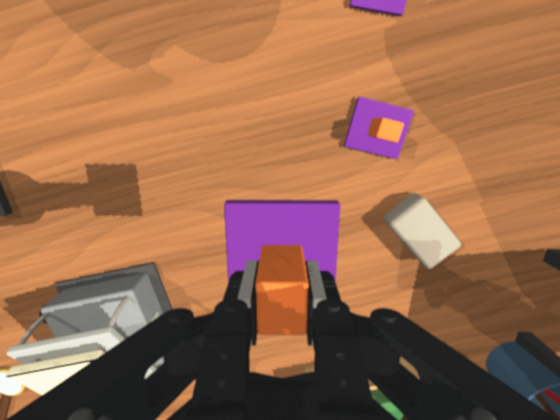

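```bash
python3 - <<'E'
from h import *
from cell import *
c=camera("wrist");P=pts(c,c["T_tool_cam"]);m=masks(c)["violet"]
b=max(blobs(m),key=np.sum);q=P[b&(P[...,0]<.05)]
q=q[abs(q[:,0]-np.median(q[:,0]))<.006]
ce,n,r=plane(q);n*=np.sign(n[0]);print("slide plane in tool",len(q),ce.round(4),n.round(4),r.round(5),q.min(0).round(4),q.max(0).round(4))
n=[.380,-.008,.925];go([.6767,-.0146,.245],[-.380,.008,-.925],[.242,.97,0])
E
```

```text
slide plane in tool 6274 [ 0.0106 -0.0004 -0.0204] [1.0e+00 1.1e-03 1.0e-04] 0.00057 [ 0.0083 -0.0301 -0.0361] [0.0161 0.0293 0.0078]
shift tool [ 0.013  -0.2275  0.2554] world [ 0.1926 -0.2826 -0.013 ]
turn [-0.0162  0.3807 -0.0833]
turn [ 3.0663 -0.1294 -0.5912]
p [0.4841 0.268  0.258 ] q [ 0.269 -0.031  0.008  1.61   0.     0.514] t 8.0 F [-0.1 -0.6 -2.3] open 0.2505563756072719
[[-0.     0.242  0.97 ]
 [ 0.     0.97  -0.242]
 [-1.     0.    -0.   ]]
```

```bash
python3 -m creep '[[0,0.001,-0.028,0.032,0,0,0],[0,0.001,-0.028,0.032,0,0,0],[0,0.001,-0.028,0.032,0,0,0],[0,0.001,-0.028,0.032,0,0,0],[0,0.001,-0.028,0.032,0,0,0],[0,0.001,-0.028,0.032,0,0,0],[0,0.001,-0.028,0.032,0,0,0],[0,0.001,-0.028,0.032,0,0,0],[0,0,0,0,-0.0032,0.0765,-0.0167],[0,0,0,0,-0.0032,0.0765,-0.0167],[0,0,0,0,-0.0032,0.0765,-0.0167],[0,0,0,0,-0.0032,0.0765,-0.0167],[0,0,0,0,-0.0032,0.0765,-0.0167],[0,0,0,0,0,0,0],[0,0,0,0,0,0,0]]'; python3 - <<'E'
from h import *
go(np.array([.6463,-.014,.1165])+np.array([.380,-.008,.925])*.05,[-.380,.008,-.925],[.242,.97,0])
E
```

```text
time: 9.5
position: [0.668, -0.012, 0.2339]
tool_rot: [-2.928, 1.233, 3.126]
force: [0.2, 0.3, -0.1]
opening: 0.245
shift tool [0.068  0.0021 0.0211] world [-0.0027 -0.0024 -0.0712]
turn [-0.0013  0.0517 -0.0089]
turn [ 3.1392 -0.014  -0.0811]
p [ 0.668  -0.012   0.2339] q [-0.187  0.946  1.152  2.111 -0.057  0.052] t 9.5 F [ 0.2  0.3 -0.1] open 0.24512137671286244
[[-0.331  0.215  0.919]
 [ 0.005  0.974 -0.226]
 [-0.944 -0.07  -0.324]]
```

Near the joint 3/4 limits at this height; lower down they should ease. Going down, then finishing the turn.

```bash
python3 -m creep '[[0,0.016,0.0005,0.005,0,0,0],[0,0.017,0.0005,0.005,0,0,0],[0,0.017,0.0005,0.005,0,0,0],[0,0.017,0.0005,0.005,0,0,0],[0,0,0,0,0,0.017,-0.003],[0,0,0,0,0,0.017,-0.003],[0,0,0,0,0,0.017,-0.003],[0,0,0,0,0,0,0],[0,0,0,0,0,0,0]]'; python3 - <<'E'
from h import *
go(np.array([.6463,-.014,.1165])+np.array([.380,-.008,.925])*.05,[-.380,.008,-.925],[.242,.97,0])
E
```

```text
time: 10.4
position: [0.666, -0.0145, 0.1676]
tool_rot: [-2.929, 1.188, 3.124]
force: [-0.9, 0.3, -0.9]
opening: 0.247
shift tool [0.0047 0.0004 0.0011] world [-0.0007  0.0001 -0.0048]
turn [-0.0017  0.0075 -0.0001]
turn [ 3.1399e+00 -2.0000e-04 -1.1800e-02]
p [ 0.666  -0.0145  0.1676] q [-0.188  0.948  1.019  2.02  -0.064  0.054] t 10.4 F [-0.9  0.3 -0.9] open 0.24743373333515495
[[-0.373  0.212  0.903]
 [ 0.006  0.974 -0.226]
 [-0.928 -0.079 -0.365]]
```

```bash
python3 -m creep '[[0,0.01,0,0.001,0,0.0075,0],[0,0.01,0,0,0,0,0],[0,0,0,0,0,0,0],[0,0,0,0,0,0,0]]'; python3 - <<'E'
from h import *
from cell import *
s,p,R=pose();T=np.eye(4);T[:3,:3]=R;T[:3,3]=p
go([.6463,-.014,.1165],[-.380,.008,-.925],[.242,.97,0])
for n in("wrist","side"):
    c=camera(n);P=pts(c,T@c["T_tool_cam"] if n=="wrist" else None);cv2.imwrite(f"pics/{n}3.png",c["frame"][:,:,::-1])
    print(n,"tool n",-R[:,0].round(4))
    for k in("violet","cream"):
        m=masks(c)[k]&(abs(P-[.65,-.014,.13])<[.08,.08,.06]).all(-1)
        for b in blobs(cv2.erode(m.astype(np.uint8),np.ones((3,3))),60):
            ce,nn,r=plane(P[b]);nn,ce=nn.round(4),ce.round(4)
            print(" ",k,b.sum(),ce,nn,"rms",r.round(4),"window plane dist",round(float((ce-[.6463,-.014,.1165])@[.380,-.008,.925]),4))
E
python3 -c "
import cv2,numpy as np
a=cv2.imread('pics/side3.png')[130:290,250:420];b=cv2.imread('pics/wrist3.png')
cv2.imwrite('pics/v3.png',np.hstack([cv2.resize(a,(400,376)),cv2.resize(b,(400,376))]))"
```

```text
time: 10.8
position: [0.6586, -0.0145, 0.1479]
tool_rot: [-2.934, 1.178, 3.119]
force: [-0.3, -0.0, -1.4]
opening: 0.244
shift tool [0.0338 0.0004 0.0006] world [-0.0123  0.0005 -0.0314]
turn [-0.0016 -0.0026  0.0001]
turn [3.14e+00 2.00e-04 4.00e-03]
p [ 0.6586 -0.0145  0.1479] q [-0.19   0.912  0.927  1.973 -0.064  0.052] t 10.8 F [-0.3 -0.  -1.4] open 0.24398503648010192
[[-0.382  0.212  0.899]
 [ 0.008  0.974 -0.226]
 [-0.924 -0.079 -0.374]]
wrist tool n [ 0.3823 -0.0085  0.924 ]
  violet 5484 [ 0.6351 -0.01    0.1461] [ 0.3821 -0.0095  0.9241] rms 0.0006 window plane dist 0.0231
  cream 11924 [0.621  0.0033 0.1244] [0.2188 0.0287 0.9753] rms 0.0076 window plane dist -0.0024
side tool n [ 0.3823 -0.0085  0.924 ]
  violet 132 [ 0.6468 -0.0236  0.1378] [ 0.3833 -0.0012  0.9236] rms 0.0007 window plane dist 0.02
```

View pics/v3.png

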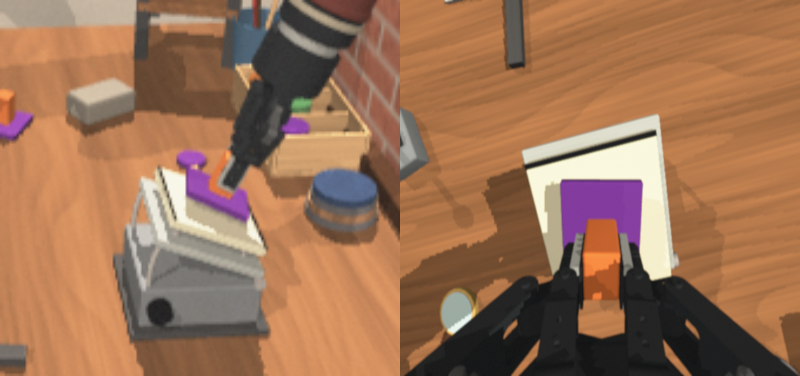

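Side view (left half): slide hovering parallel over the window. Wrist view (right half): slide central on the cream window at (600,230), and both normals agree within 0.5°. Now pressing gently.

```bash
python3 -m creep '[[0,0.004,0,0,0,0,0],[0,0.004,0,0,0,0,0],[0,0.001,0,0,0,0,0],[0,0.001,0,0,0,0,0],[0,0,0,0,0,0,0]]'; for i in 1 ; do python3 -m creep '[[0,0.001,0,0,0,0,0],[0,0,0,0,0,0,0]]'|grep -E "pos|force"; python3 -m creep '[[0,0.001,0,0,0,0,0],[0,0,0,0,0,0,0]]'|grep -E "pos|force"; python3 -m creep '[[0,0.001,0,0,0,0,0],[0,0,0,0,0,0,0]]'|grep -E "pos|force"; python3 -m creep '[[0,0.001,0,0,0,0,0],[0,0,0,0,0,0,0]]'|grep -E "pos|force"; done; python3 -c "
from h import *
go([.6463,-.014,.1165],[-.380,.008,-.925],[.242,.97,0])"
```

```text
time: 11.4
position: [0.6546, -0.0144, 0.1373]
tool_rot: [-2.935, 1.177, 3.119]
force: [-0.3, -0.6, -1.4]
opening: 0.248
position: [0.6544, -0.0144, 0.1364]
force: [-0.2, -0.5, -1.4]
position: [0.6541, -0.0145, 0.1357]
force: [1.0, -0.1, 0.3]
position: [0.6537, -0.0145, 0.1348]
force: [0.5, -0.1, 1.1]
position: [0.6533, -0.0144, 0.1339]
force: [0.4, 0.1, 2.3]
shift tool [0.0187 0.0003 0.0002] world [-0.007   0.0004 -0.0174]
turn [-0.0015 -0.0036  0.0002]
turn [3.1401e+00 3.0000e-04 5.6000e-03]
p [ 0.6533 -0.0144  0.1339] q [-0.191  0.88   0.854  1.933 -0.064  0.051] t 12.2 F [0.4 0.1 2.3] open 0.25004249971860326
[[-0.383  0.212  0.899]
 [ 0.009  0.974 -0.226]
 [-0.924 -0.079 -0.375]]
```

```bash
for i in 1 ; do python3 -m creep '[[0,0.001,0,0,0,0,0],[0,0,0,0,0,0,0]]'|grep -E "pos|force"; python3 -m creep '[[0,0.001,0,0,0,0,0],[0,0,0,0,0,0,0]]'|grep -E "pos|force"; python3 -m creep '[[0,0.001,0,0,0,0,0],[0,0,0,0,0,0,0]]'|grep -E "pos|force"; python3 -m creep '[[0,0.001,0,0,0,0,0],[0,0,0,0,0,0,0]]'|grep -E "pos|force"; done; python3 - <<'E'
from h import *
from cell import *
go([.6463,-.014,.1165],[-.380,.008,-.925],[.242,.97,0])
F=[]
for n in ["side","top"]+["wrist"]*4:
    c=camera(n);F.append(get_state()["force"])
    if n=="wrist":continue
    P=pts(c)
    m=masks(c)["cream"]&(abs(P-[.65,-.014,.12])<[.08,.08,.04]).all(-1)
    q=P[m];nn=np.array([.380,-.008,.925]);d=(q-[.6463,-.014,.1165])@nn
    c0=dict(np.load(n+"0.npz"));P0=pts(c0);m0=m&masks(c0)["cream"];d0=(P0[m0]-[.6463,-.014,.1165])@nn;d1=(P[m0]-[.6463,-.014,.1165])@nn
    print(n,m0.sum(),"window moved",np.median(d1)-np.median(d0),np.median(d1-d0))
print(np.mean(F,0),np.array(F)@nn)
E
```

```text
position: [0.6529, -0.0144, 0.1329]
force: [1.6, -1.3, 3.1]
position: [0.6525, -0.0144, 0.132]
force: [0.6, 0.6, 4.4]
position: [0.6521, -0.0144, 0.131]
force: [0.7, -0.2, 3.7]
position: [0.6517, -0.0144, 0.1302]
force: [1.1, -0.5, 4.5]
shift tool [0.0147 0.0003 0.0002] world [-0.0054  0.0004 -0.0137]
turn [-0.0015 -0.0037  0.0002]
turn [3.14e+00 3.00e-04 5.80e-03]
p [ 0.6517 -0.0144  0.1302] q [-0.192  0.871  0.834  1.922 -0.065  0.051] t 13.0 F [ 1.1 -0.5  4.5] open 0.24729953992781678
[[-0.383  0.212  0.899]
 [ 0.009  0.974 -0.226]
 [-0.924 -0.079 -0.375]]
side 113 window moved -0.004481916525684213 -0.003562836996774203
top 0 window moved nan nan
[ 1.3456982  -0.26975908  5.58176513] [6.22449572 5.86224749 5.43736998 5.58856824 5.37726853 5.56998683]
  return _methods._mean(a, axis=axis, dtype=dtype,
  ret = ret.dtype.type(ret / rcount)
```

```bash
python3 -m creep '[[0,0.001,0,0,0,0,0],[0,0,0,0,0,0,0],[0,0,0,0,0,0,0],[0,0,0,0,0,0,0],[0,0,0,0,0,0,0]]'; python3 - <<'E'
from h import *
from cell import *
s,p,R=pose();T=np.eye(4);T[:3,:3]=R;T[:3,3]=p
c=camera("wrist");P=pts(c,T@c["T_tool_cam"]);n0=np.array([.380,-.008,.925]);n0/=np.linalg.norm(n0)
b=max(blobs(masks(c)["violet"]&(abs(P-[.65,-.014,.13])<[.08,.08,.06]).all(-1)),key=np.sum);ce,sn,r=plane(P[b])
H=hsv(c);d=(P-ce)@sn
m=masks(c)["cream"]&(abs(d+.008)<.004)&(abs(P-[.65,-.014,.12])<[.08,.08,.05]).all(-1)
cw,wn,rw=plane(P[m]);print("slide n",sn.round(4),"window n",wn.round(4),m.sum(),rw.round(4),"angle deg",np.degrees(np.arccos(sn@wn)),"vs fixed cams",np.degrees(np.arccos(sn@n0)),"window above slide underside",((cw-ce)@sn+.008).round(4))
print("slide centre est",(p+R@[.0186,-.0004,-.001]).round(4),"offset",(p+R@[.0186,-.0004,-.001]-[.6463,-.014,.1165]).round(4))
for n in("side",):
    c1=camera(n);c0=dict(np.load(n+"0.npz"));mm=masks(c1)["cream"]&masks(c0)["cream"];q0,q1=pts(c0)[mm],pts(c1)[mm];k=(abs(q0-[.65,-.014,.12])<[.08,.08,.04]).all(-1)
    print("sunk",np.median((q1-q0)[k]@n0))
k=[c1 for _ in[0]][0]
cv2.imwrite("pics/v4.png",np.hstack([cv2.resize(c1["frame"][130:290,250:420],(400,376)),cv2.resize(c["frame"],(400,376))])[:,:,::-1])
print(get_state()["force"],np.abs(get_state()["joint_vel"]).max())
E
```

```text
time: 13.8
position: [0.6514, -0.0144, 0.1295]
tool_rot: [-2.934, 1.178, 3.119]
force: [1.4, -0.2, 7.0]
opening: 0.251
slide n [ 0.3807 -0.0095  0.9247] window n [ 0.3802 -0.01    0.9249] 11883 0.0006 angle deg 0.041225483014417384 vs fixed cams 0.09786919654327393 window above slide underside -0.0001
slide centre est [ 0.6433 -0.0144  0.1127] offset [-0.003  -0.0004 -0.0038]
sunk -0.004365739446581737
[1.36980521 0.53805367 6.5697527 ] 0.0019204360375715095
```

View pics/v4.png

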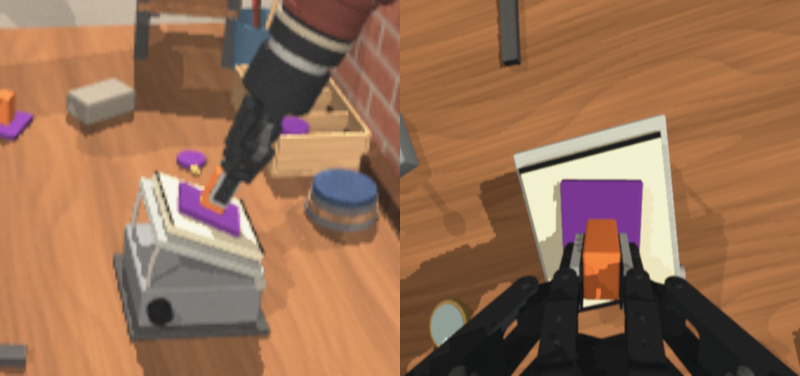

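The slide lies flush and central on the window, parallel within 0.1°, with the window sunk about 4.4 to 5 mm. Handing in.

```bash
python3 -c "
from cell import *
print(sign_off())"
```

```text
the job is handed in; nothing more can be done
None
```

The job is handed in at about 14 s of the 53 s allowed. The lamp toggle is on, and the rightmost slide is still gripped and pressed on the viewer's window. `sign_off()` gave no verdict.

Last checks:
- **Lamp:** right after the push, the top camera put the knob at (0.530, -0.277). The on stop was expected at about (0.531, -0.282). The side camera gave no knob reading, and I did not check the lamp again at the end.
- **Slide on window:** the wrist camera puts the slide and window 0.04° apart, and 0.1° off the plane found earlier by the fixed cameras. The slide is about 3 mm off the window's centre across the face.
- **Pressing:** the force along the window's normal is about 6.6 N, or 7–8 N after correcting for the unloaded reading. The side camera puts the window 4.4 mm in, while the force and arm travel suggest about 5 mm. Both are within the 2.5–8.5 mm allowed.
- **Grip and clearance:** the fingers are closed on the 22 mm block and the arm is still. Only the slide appears to touch the window in the pictures.
- **Bystanders:** the arm's path did not touch any of them as far as I could see, but I did not measure their positions at the end.

The window's raised edge faced the robot, not its left as the task describes, so I used the measured slope of 22°.

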